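# Push a brass bushing out of a carved plinth on the ejector post

## Robot

A 6-joint arm with a two-finger parallel gripper is mounted at the origin on the work surface. World frame = base frame: x ahead of the robot, y to its left, z up, the work surface at z = 0. Lengths are in m, angles in degrees, forces in N, time in s.
With the tool pointing down it reaches from about 0.3 to 0.75 m from the base axis. Payload 8.5 kg.
Tool frame: the origin (TCP) lies at the very end of the fingers, on their centre line; the grasp point (between the pads) lies 19 mm behind it (env.hold_point_z is the distance from the TCP to the grasp point, in m); z points along the fingers, y is the line along which they close (so a half turn about z gives the same grasp; the last joint's range is limited). The gripper opens to 85 mm and grips with 20 to 120 N. Pads are 22 mm wide; open, the fingers measure 114 mm over their backs; the gripper's body (76 mm by 85 mm) begins 54 mm behind the grasp point. The pads swing forward as they close: fully open they stand 13 mm farther back than shut.
Start: joints at [-85.674, 21.807, 74.336, -0, 83.858, -12.336], TCP at [0.158, -0.527, 0.231] pointing down, gripper open.
Joint ranges: [-178.18, 178.18], [-50.72, 133.34], [12.68, 142.11], [-81.47, 261.47], [9.98, 163.14], [-165.26, 165.26]. Speed limits (degrees/s): [136.94, 136.94, 180, 180, 180, 180].

## Interface

Orientations are given as a 3x3 rotation matrix whose columns are the frame's x, y, z axes.
In Python, from rig import env, optics gives the robot as it stands.
- The arm moves only by the shell command python3 -m jog 'ROWS' [OPENING] [FORCE]. ROWS is JSON, a list of rows, each an object with "linear": the shift along the tool's x, y, z in units of 40 mm (1.0 is 40 mm), a list of three; "roll": the turn about the tool's z in units of 5 degrees (1.0 is 5 degrees). A call has 1 to 12 rows; each row shifts and turns the commanded pose from where the row before left it, along the tool's axes as they then stand; what a row does not reach is not made up. A row lasts 1/12 s, in which the tool goes at most 41.7 mm and 7.16 degrees, less where a joint would pass 70% of its speed; a pose out of reach is approached as far as the arm can. A call is refused whole if a number of a shift passes 1 or a number of a turn 1, either way. A call with a gripper value outside its range is refused whole. OPENING is the opening, from -1 (shut) to 1 (fully open), set as the call begins (- or left out, the last holds). The fingers move at their own pace and stop on an object; FORCE is the grip in N (left out, the last holds). Time passes only in rows, so rows that do not move let the fingers close. It gives the time, the measured TCP pose, the force, the opening and the grip force at its end, in the units of the state.
- env.observe(): the state, without advancing time (a new reading comes with each control period).
- optics.get_image(name): name is "side" or "top"; returns the picture (420x560x3 uint8, red, green, blue); there is no depth.
- optics.calibration(name): a dict with "fov_y" (degrees; the focal length in pixels is half the picture's height over the tangent of half this angle, whatever the lens; pixels are square), "cx", "cy" (the principal point, pixels), "T" (4x4, takes a point from camera to world coordinates). Camera axes: x right, y down, z forward; pixel columns grow to the right and rows downward; lengths in m; the calibration is good to about 2 mm. A picture is of the moment at which its call begins. calibration takes no time and is no camera call.
- env.close_job(): hands the job in; it is judged then, once.
The state is a dict: "time_s": time; "q": joint angles; "qvel": joint speeds; "joint_efforts": joint torques, N m; "position": TCP position; "tool_rot": TCP orientation; "ft_force": force on the tool from outside, world axes, zero at the start; "wrist_torque": the same for the moment, N m; "grip_width": finger opening in m; "gripper_force": force on a finger pad.
Only numpy, scipy, OpenCV 4.12 (cv2) and the standard library are available. Lean on these libraries where they do the work, as an engineer would, in place of code of your own. Each camera call takes 0.05 s, during which the arm holds its last target. There are 200 camera calls.

## Task

Free the brass bushing that sits tight in the wooden plinth: lower the plinth over the upright ejector post so that the post enters the hole in its underside, and press it down until the post has pushed the bushing up and the plinth bears firmly on the red collar: a press of about 10 to 15 N, never over 30 N. Then lift the bushing out and stand it upright in the round wooden dish, leaving the plinth sitting on the post, and do not disturb the other things on the bench.

Things in the scene. Friction and masses are not known exactly. Their poses are not given: they have to be found in the camera images.
- plinth: Reddish-brown wooden block with two dark bands, 56 x 56 mm, 48 mm tall, 0.2 to 0.42 kg, standing on the bench: of two such blocks, the one with a brass bushing in its top. Origin: centre of the underside, z up, x and y square to its sides. A round access hole 14 mm wide runs from the centre of the underside 24 mm up to the floor of the recess in the top.
- plinth_recess (a point): Centre of the floor of the plinth's recess, 24 mm above its underside. The round recess, 25 mm wide, opens 24 mm higher in the centre of the top. Four spring balls in its wall, 4.5 mm above the floor, grip the bushing: pushing it up takes about 8 to 15 N until it has risen about 8 mm; then it is loose and draws out with almost no force.
- bushing: Bright brass cylinder, 24 mm in diameter, 22 mm tall, 0.07 kg, dark 8 mm bore mark on top, closed below. Origin: centre of the underside, z along its axis, up at the start. It starts on the recess floor, its top 2 mm below the plinth's top, so it cannot be gripped. With the plinth home on the collar its top stands 14 mm above the plinth's top.
- stand: Green ejector stand fixed to the bench: base 100 x 100 mm, 14 mm tall, 20 mm at the middle boss. Origin: centre of the underside, z up. On its vertical centre axis: a red collar 40 mm across, and above it a steel post 12 mm in diameter that rises 40 mm over the collar's top, tip chamfered 1 mm. Post and collar bear at most 30 N.
- stand_axis (a point): Point on the stand's and post's centre axis, 20 mm above the stand's origin. Collar and post are locked together at an unknown height that must be felt or seen: collar top 30 to 42 mm, post tip 70 to 82 mm above the stand's origin. The post meets the bushing when the plinth's underside is 24 mm below the tip; the plinth is home on the collar 16 mm lower.
- dish: Round dark wooden dish fixed to the bench, 112 mm across the rim, about 86 mm across the flat inner floor, 18 mm tall, inner floor 6 mm above the bench. Origin: centre of its underside.
- empty_plinth: Bystander: a second block just like the plinth, its recess empty. Origin: centre of its underside.
- stone: Bystander: grey sharpening stone in a wooden case, 150 x 55 x 32 mm. Origin: centre of its underside, x along its length.
- gouge_a: Bystander: carving gouge with honey-brown handle, lying, 240 mm long, 20 mm tall. Origin: on the underside by the ferrule, x towards the blade.
- gouge_b: Bystander: carving gouge with dark red handle, otherwise like gouge_a.
- finial: Bystander: turned pale wooden finial standing upright, 60 mm across, 108 mm tall. Origin: centre of its underside.

How it is judged (in metres and radians):
On the way, in this order (a step that is already met when the one before it is completed fails the run):
1. the plinth is over the post, the post's tip inside its hole (horizontal distance between plinth and stand below 0.004 m and z of plinth in the frame of stand below 0.06 m and angle between plinth's own z axis and vertical below 0.1 rad), for 0.04 s.
2. the plinth is pressed down on the collar with more than 6 N and the post has pushed the bushing up at least 12 mm (horizontal distance between plinth and stand below 0.004 m and contact force between plinth and stand above 6 N and z of bushing in the frame of plinth above 0.036 m and horizontal distance between bushing and plinth below 0.004 m), for 0.1 s.
At the end, for the whole second after the job is handed in: The bushing stands upright (within 0.1 rad) and at rest on the dish's floor, within 36 mm of the dish's centre; the plinth sits upright (within 0.06 rad), at rest and centred within 4 mm on the post, its underside on the collar (less than 46 mm above the stand's underside) (horizontal distance between bushing and dish below 0.036 m and height (world z) of bushing below 0.012 m and angle between bushing's own z axis and vertical below 0.1 rad and linear speed of each of bushing, plinth below 0.02 m/s and contact force between bushing and dish above 0.2 N and horizontal distance between plinth and stand below 0.004 m and z of plinth in the frame of stand below 0.046 m and angle between plinth's own z axis and vertical below 0.06 rad and contact force between plinth and stand above 0.5 N); the robot touches nothing.
It fails at once if the plinth is pressed on the collar or post with more than 30 N (contact force between plinth and stand above 30 N).
It fails at once if the post is driven against the bushing with more than 30 N (contact force between bushing and stand above 30 N).
It fails at once if a bystander is moved by more than 25 mm or tipped (distance of any of empty_plinth, stone, gouge_a, gouge_b, finial from where it was at the start of the episode above 0.025 m or angle between any of empty_plinth, stone, gouge_a, gouge_b, finial's own z axis and vertical above 0.3 rad).
It also fails if it takes over 58 s, if anything falls off the work surface, if the arm or the gripper's body presses on something with over 40 N, if the wrist force passes 120 N, or if a joint passes its speed limit or range.

## Working session

There is one attempt and no reset: what is moved stays moved. The work goes in short steps, Python scripts to look and compute and a shell command to move; the robot and the scene stay as the last step left them, time stands still between calls to the robot, and variables do not carry over. Pictures are saved under pics/ and viewed, at most 10 in all, crops included, and the job is handed in when it is done.

```bash
mkdir -p pics; ls
python3 - <<'E'
from rig import env, optics
import cv2, numpy as np
for n in("top","side"):
    im=optics.get_image(n); cv2.imwrite(f"pics/{n}0.png",im[:,:,::-1]); c=optics.calibration(n); print(n,c)
print(env.observe())
E
```

```text
pics
top {'fov_y': 47.22843530803948, 'cx': 285.73423197106354, 'cy': 216.69345327868297, 'T': array([[ 4.00346581e-03, -9.87447507e-01,  1.57896779e-01,
         3.19194742e-01],
       [-9.99991579e-01, -4.09569606e-03, -2.58730880e-04,
        -1.45707866e-02],
       [ 9.02180379e-04, -1.57894414e-01, -9.87455589e-01,
         1.37625113e+00],
       [ 0.00000000e+00,  0.00000000e+00,  0.00000000e+00,
         1.00000000e+00]])}
side {'fov_y': 53.05586573822702, 'cx': 283.8607670035931, 'cy': 202.28888783647494, 'T': array([[-0.8925241 , -0.32228128,  0.3154925 ,  0.04361007],
       [-0.45094967,  0.64814095, -0.61364298,  0.90531402],
       [-0.00671797, -0.68996238, -0.72381405,  1.11890613],
       [ 0.        ,  0.        ,  0.        ,  1.        ]])}
{'time_s': 0.1, 'q': array([-8.56738606e+01,  2.18385700e+01,  7.43793259e+01, -7.86511210e-04,
        8.38582485e+01, -1.23361707e+01]), 'qvel': array([-0.13205147, -0.03493481, -0.17387279, -0.04648321,  0.04520421,
       -0.01427182]), 'joint_efforts': array([ 3.77565229e-03, -4.49215937e+01, -2.31657672e+01, -1.40704065e-04,
        3.58655961e-03,  1.19081950e-06]), 'position': array([ 0.15767227, -0.52664221,  0.23076641]), 'tool_rot': array([[ 9.58010909e-01,  2.86731730e-01, -1.13858597e-04],
       [ 2.86731625e-01, -9.58010032e-01,  1.32415402e-03],
       [ 2.70599295e-04, -1.30120086e-03, -9.99999117e-01]]), 'ft_force': array([-0.51765969,  0.80065451,  0.56411402]), 'wrist_torque': array([ 0.00460863, -0.01416481, -0.02346181]), 'gripper_force': 0.0, 'grip_width': 0.08537964239462492}
```

View pics/top0.png

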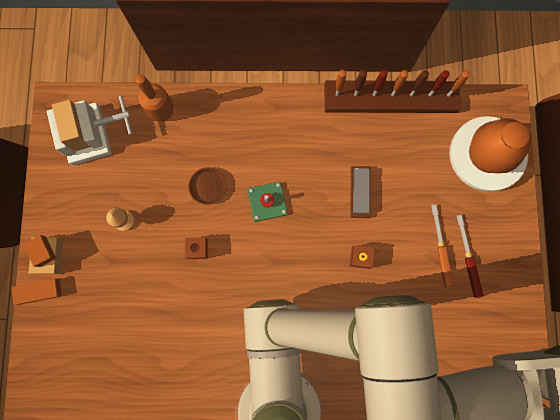

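View pics/side0.png

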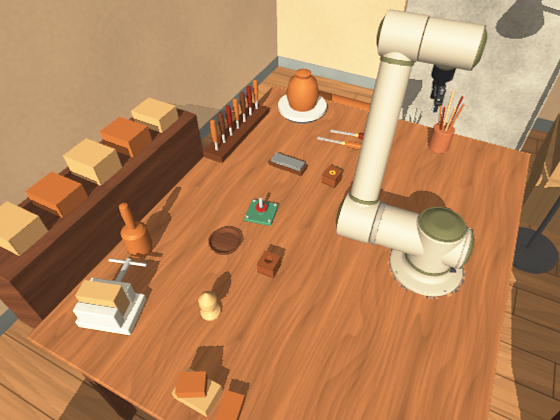

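The top view shows the plinth with the bushing at (363,257), stand (268,200), dish (209,185) and empty block (196,247). In the side view they are at (332,176), (261,208), (225,240) and (268,262). I'll zoom in next.

Run:
```python
import cv2, numpy as np
t=cv2.imread("pics/top0.png"); s=cv2.imread("pics/side0.png")
def crop(im,u,v,w=25): return cv2.resize(im[v-w:v+w,u-w:u+w],(300,300),interpolation=cv2.INTER_CUBIC)
cv2.imwrite("pics/m1.png",np.vstack([np.hstack([crop(t,363,257),crop(t,268,200)]),np.hstack([crop(s,332,176),crop(s,261,208)])]))
```

```text
(no output)
```

View pics/m1.png

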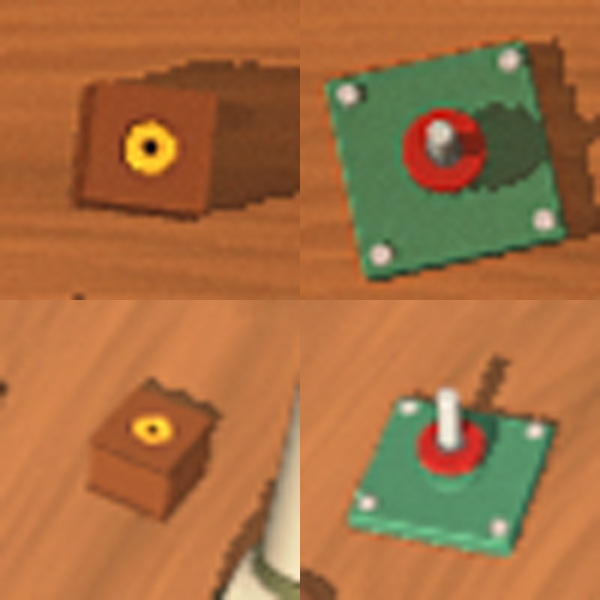

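```bash
cat > h.py <<'E'
import cv2, numpy as np
from rig import env, optics
def proj_z(n,u,v,z):
    c=optics.calibration(n); f=210/np.tan(np.radians(c["fov_y"]/2)); T=c["T"]
    d=T[:3,:3]@np.array([(u-c["cx"])/f,(v-c["cy"])/f,1]); o=T[:3,3]
    return (o+d*(z-o[2])/d[2])[:2]
def roi(hsv,u,v,w,lo,hi):
    m=np.zeros(hsv.shape[:2],np.uint8)
    m[v-w:v+w,u-w:u+w]=cv2.inRange(hsv,np.array(lo),np.array(hi))[v-w:v+w,u-w:u+w]
    return m
E
python3 - <<'E'
from h import *
P={"top":[(363,257),(268,200),(209,185)],"side":[(332,171),(261,208),(225,240)]}
for n in P:
    hsv=cv2.cvtColor(cv2.imread(f"pics/{n}0.png"),cv2.COLOR_BGR2HSV)
    (u,v)=P[n][0]; m=roi(hsv,u,v,10,(18,150,150),(40,255,255))
    c=max(cv2.findContours(m,0,1)[0],key=cv2.contourArea); M=cv2.moments(cv2.convexHull(c))
    b=(M["m10"]/M["m00"],M["m01"]/M["m00"]); print(n,"bush",b,cv2.contourArea(c),proj_z(n,*b,.046))
    (u,v)=P[n][1]; m=roi(hsv,u,v,26,(45,60,30),(90,255,255))
    c=cv2.convexHull(max(cv2.findContours(m,0,1)[0],key=cv2.contourArea)); r=cv2.minAreaRect(c)
    q=cv2.approxPolyDP(c,4,True)[:,0]; print(" stand corners",[(p.tolist(),proj_z(n,*p,.014).round(4).tolist()) for p in q])
    m=roi(hsv,u,v,26,(0,0,150),(180,90,255)); k,_,st,ce=cv2.connectedComponentsWithStats(m)
    print(" white",[(st[i,4],ce[i].round(2).tolist(),proj_z(n,*ce[i],.015).round(4).tolist()) for i in range(1,k)])
    m=roi(hsv,u,v,12,(0,170,90),(6,255,255))|roi(hsv,u,v,12,(174,170,90),(180,255,255))
    c=cv2.convexHull(max(cv2.findContours(m,0,1)[0],key=cv2.contourArea)); e=cv2.fitEllipse(c); print(" collar",e,proj_z(n,*e[0],.036),proj_z(n,*e[0],.03),)
    (u,v)=P[n][2]; print(" dish",proj_z(n,u,v,.018))
E
```

```text
top bush (362.4390243902439, 256.3536585365854) 39.5 [ 0.42159718 -0.22771197]
 stand corners [([279, 182], [0.639, 0.005]), ([286, 214], [0.5449, -0.0157]), ([254, 220], [0.527, 0.0761]), ([247, 189], [0.6178, 0.0977])]
 white [(np.int32(10), [277.2, 184.5], [0.6313, 0.0102]), (np.int32(8), [250.12, 190.12], [0.6143, 0.0885]), (np.int32(14), [265.64, 197.14], [0.5938, 0.0433]), (np.int32(1), [250.0, 204.0], [0.5735, 0.0882]), (np.int32(10), [283.0, 211.2], [0.5528, -0.007]), (np.int32(11), [255.55, 217.09], [0.5353, 0.0717])]
 collar ((266.52825927734375, 199.56126403808594), (13.131967544555664, 13.39834213256836), 154.9177703857422) [0.58258116 0.03985311] [0.58376028 0.04009675]
 dish [0.62833673 0.20748763]
side bush (331.78787878787875, 172.24242424242422) 10.0 [ 0.41987865 -0.22480575]
 stand corners [([251, 202], [0.6328, 0.0205]), ([277, 204], [0.5436, -0.0127]), ([270, 225], [0.5192, 0.0866]), ([244, 219], [0.6137, 0.1028])]
 white [(np.int32(30), [260.1, 202.37], [0.6018, 0.0081]), (np.int32(9), [253.44, 200.67], [0.6276, 0.0115]), (np.int32(10), [274.5, 204.5], [0.55, -0.0057]), (np.int32(11), [246.45, 216.55], [0.6113, 0.0898]), (np.int32(2), [244.5, 219.5], [0.6104, 0.1047]), (np.int32(12), [269.0, 220.5], [0.5316, 0.0707]), (np.int32(3), [249.0, 221.0], [0.5928, 0.1038]), (np.int32(4), [254.5, 222.0], [0.5734, 0.0992]), (np.int32(4), [259.5, 223.0], [0.5556, 0.0955]), (np.int32(4), [264.5, 224.0], [0.5379, 0.0918]), (np.int32(1), [270.0, 225.0], [0.5188, 0.0873])]
 collar ((260.7051086425781, 206.98123168945312), (8.896646499633789, 10.612380981445312), 80.3628921508789) [0.57833151 0.04390703] [0.58129422 0.03913428]
 dish [0.62088704 0.21445157]
```

```bash
cat >> h.py <<'E'
def need(x,y,z,ang=None):
    """remaining shift (tool axes, units of 40 mm) and roll (units of 5 deg) to target"""
    s=env.observe(); R=s["tool_rot"]; p=s["position"]
    print("lin",(R.T@(np.array([x,y,z])-p)/.04).round(3))
    a=np.degrees(np.arctan2(R[1,1],R[0,1]))
    if ang is not None: print("yang",a.round(2),"roll",(((a-ang+180)%360-180)/5).round(3))
    print("p",p.round(4),"tilt",R[:2,2].round(4),"F",s["ft_force"].round(2),"w",s["grip_width"].round(4),"gf",round(float(s["gripper_force"]),1),"q",s["q"].round(0),"t",round(s["time_s"],2))
E
python3 -m jog '[{"linear":[0.845,-0.53,0]},{"linear":[0.845,-0.53,0]},{"linear":[0.845,-0.53,0]},{"linear":[0.845,-0.53,0]},{"linear":[0.845,-0.53,0]},{"linear":[0.845,-0.53,0]},{"linear":[0.845,-0.53,0]},{"linear":[0.845,-0.53,0]},{"linear":[0.845,-0.53,0]},{"linear":[0.845,-0.53,0]},{"roll":1},{"roll":1}]' 1 30
python3 -m jog '[{"roll":1},{"roll":1},{"roll":0.24},{"linear":[0,0,0]}]'
python3 -c "
from h import *
need(.4208,-.2265,.012,-94.5)"
```

```text
lin [ 8.452 -5.295  5.478]
yang -73.34 roll 4.232invalid input
invalid input
Traceback (most recent call last):
  File "h.py", line 17, in need
    print("p",p.round(4),"tilt",R[:2,2].round(4),"F",s["ft_force"].round(2),"w",s["grip_width"].round(4),"gf",round(float(s["gripper_force"]),1),"q",s["q"].round(0),"t",round(s["time_s"],2))
                                                                                ^^^^^^^^^^^^^^^^^^^^^
AttributeError: 'float' object has no attribute 'round'
```

```bash
sed -i 's/s\["grip_width"\].round(4)/round(s["grip_width"],4)/' h.py
python3 -m jog '[{"linear":[0.845,-0.53,0],"roll":0},{"linear":[0.845,-0.53,0],"roll":0},{"linear":[0.845,-0.53,0],"roll":0},{"linear":[0.845,-0.53,0],"roll":0},{"linear":[0.845,-0.53,0],"roll":0},{"linear":[0.845,-0.53,0],"roll":0},{"linear":[0.845,-0.53,0],"roll":0},{"linear":[0.845,-0.53,0],"roll":0},{"linear":[0.845,-0.53,0],"roll":0},{"linear":[0.845,-0.53,0],"roll":0},{"linear":[0,0,0],"roll":1},{"linear":[0,0,0],"roll":1}]' 1 30
python3 -m jog '[{"linear":[0,0,0],"roll":1},{"linear":[0,0,0],"roll":1},{"linear":[0,0,0],"roll":0.24},{"linear":[0,0,0],"roll":0}]'
python3 -c "
from h import *
need(.4208,-.2265,.012,-94.5)"
```

```text
time_s: 1.1
position: [0.4218, -0.2248, 0.2311]
tool_rot: [[0.993, 0.116, -0.0], [0.116, -0.993, 0.001], [-0.0, -0.001, -1.0]]
ft_force: [-1.2, -0.3, -0.2]
grip_width: 0.0854
gripper_force: 0.0
time_s: 1.43
position: [0.4206, -0.2268, 0.2311]
tool_rot: [[0.997, -0.078, -0.0], [-0.078, -0.997, 0.0], [-0.0, -0.0, -1.0]]
ft_force: [0.3, -0.7, 0.3]
grip_width: 0.0853
gripper_force: 0.0
lin [ 0.006 -0.006  5.478]
yang -94.49 roll 0.003
p [ 0.4206 -0.2268  0.2311] tilt [-0.0004  0.0004] F [ 0.25 -0.74  0.29] w 0.0853 gf 0.0 q [-43.  15.  85.   0.  80.  52.] t 1.43
```

```bash
python3 -m jog '[{"linear":[0,0,0.9],"roll":0},{"linear":[0,0,0.9],"roll":0},{"linear":[0,0,0.9],"roll":0},{"linear":[0,0,0.9],"roll":0},{"linear":[0,0,0.9],"roll":0},{"linear":[0,0,0.6],"roll":0},{"linear":[0,0,0.3],"roll":0},{"linear":[0,0,0],"roll":0}]'
python3 -m jog '[{"linear":[0,0,0],"roll":0},{"linear":[0,0,0],"roll":0},{"linear":[0,0,0],"roll":0},{"linear":[0,0,0],"roll":0},{"linear":[0,0,0],"roll":0},{"linear":[0,0,0],"roll":0},{"linear":[0,0,0],"roll":0},{"linear":[0,0,0],"roll":0}]' -1 25
python3 -m jog '[{"linear":[0,0,0],"roll":0},{"linear":[0,0,0],"roll":0},{"linear":[0,0,0],"roll":0},{"linear":[0,0,0],"roll":0},{"linear":[0,0,0],"roll":0},{"linear":[0,0,0],"roll":0}]' 1
```

```text
time_s: 2.1
position: [0.4196, -0.2261, 0.0129]
tool_rot: [[0.997, -0.077, -0.004], [-0.077, -0.997, 0.004], [-0.004, -0.003, -1.0]]
ft_force: [0.0, 0.6, 0.4]
grip_width: 0.0855
gripper_force: 0.0
time_s: 2.77
position: [0.4214, -0.2276, 0.0167]
tool_rot: [[0.997, -0.079, 0.002], [-0.079, -0.997, -0.002], [0.003, 0.002, -1.0]]
ft_force: [-1.1, -0.9, 6.4]
grip_width: 0.0558
gripper_force: 27.3
time_s: 3.27
position: [0.4207, -0.2268, 0.0153]
tool_rot: [[0.997, -0.079, -0.0], [-0.079, -0.997, 0.0], [-0.0, -0.0, -1.0]]
ft_force: [-0.5, -1.0, 0.4]
grip_width: 0.0856
gripper_force: 0.0
```

```bash
python3 -m jog '[{"linear":[0,0,-0.8],"roll":0},{"linear":[0,0,-0.8],"roll":-1},{"linear":[0,0,0],"roll":-1},{"linear":[0,0,0],"roll":-1},{"linear":[0,0,0],"roll":-1},{"linear":[0,0,0],"roll":-1},{"linear":[0,0,0],"roll":-1},{"linear":[0,0,0],"roll":-1},{"linear":[0,0,0],"roll":-1},{"linear":[0,0,0],"roll":-1},{"linear":[0,0,0],"roll":-1},{"linear":[0,0,0],"roll":-1}]'
python3 -m jog '[{"linear":[0,0,0],"roll":-1},{"linear":[0,0,0],"roll":-1},{"linear":[0,0,0],"roll":-1},{"linear":[0,0,0],"roll":-1},{"linear":[0,0,0],"roll":-1},{"linear":[0,0,0],"roll":-1},{"linear":[0,0,0],"roll":-1},{"linear":[0,0,0],"roll":0},{"linear":[0,0,0],"roll":0}]'
python3 -c "
from h import *
need(.4207,-.2268,.015,-4.5)"
```

```text
time_s: 4.27
position: [0.4207, -0.2268, 0.0792]
tool_rot: [[0.633, 0.774, -0.0], [0.774, -0.633, 0.0], [0.0, -0.0, -1.0]]
ft_force: [-0.8, -0.3, -0.4]
grip_width: 0.0855
gripper_force: 0.0
time_s: 5.02
position: [0.4207, -0.2268, 0.0793]
tool_rot: [[0.082, 0.997, -0.0], [0.997, -0.082, 0.0], [0.0, -0.0, -1.0]]
ft_force: [0.4, 0.2, -0.0]
grip_width: 0.0855
gripper_force: 0.0
lin [1.000e-03 1.000e-03 1.607e+00]
yang -4.68 roll -0.037
p [ 0.4207 -0.2268  0.0793] tilt [-0.0001  0.0002] F [ 0.38  0.18 -0.  ] w 0.0855 gf 0.0 q [-43.  25.  98.   0.  56. -38.] t 5.02
```

```bash
python3 -m jog '[{"linear":[0,0,0.6],"roll":0},{"linear":[0,0,0.6],"roll":0},{"linear":[0,0,0.4],"roll":0},{"linear":[0,0,0],"roll":0}]'
python3 -m jog '[{"linear":[0,0,0],"roll":0},{"linear":[0,0,0],"roll":0},{"linear":[0,0,0],"roll":0},{"linear":[0,0,0],"roll":0},{"linear":[0,0,0],"roll":0},{"linear":[0,0,0],"roll":0},{"linear":[0,0,0],"roll":0},{"linear":[0,0,0],"roll":0},{"linear":[0,0,0],"roll":0}]' -1 80
python3 -c "
from h import *
need(.582,.041,.16,-4.5)"
```

```text
time_s: 5.35
position: [0.4196, -0.2259, 0.0129]
tool_rot: [[0.082, 0.997, -0.004], [0.997, -0.082, 0.004], [0.003, -0.004, -1.0]]
ft_force: [-0.1, 1.1, -0.1]
grip_width: 0.0853
gripper_force: 0.0
time_s: 6.1
position: [0.4213, -0.2273, 0.0168]
tool_rot: [[0.08, 0.997, 0.002], [0.997, -0.08, -0.002], [-0.002, 0.002, -1.0]]
ft_force: [-0.9, 0.9, 6.1]
grip_width: 0.0546
gripper_force: 85.7
lin [ 7.001  3.479 -3.585]
yang -4.57 roll -0.013
p [ 0.4213 -0.2273  0.0168] tilt [ 0.002  -0.0018] F [-0.93  0.9   6.12] w 0.0546 gf 85.7 q [-43.  31. 102.  -0.  47. -38.] t 6.1
```

```bash
python3 -m jog '[{"linear":[0,0,-0.5],"roll":0},{"linear":[0,0,-1],"roll":0},{"linear":[0,0,-1],"roll":0},{"linear":[0.6,0.3,-0.3],"roll":0},{"linear":[0.8,0.4,0],"roll":0},{"linear":[0.8,0.4,0],"roll":0},{"linear":[0.8,0.4,0],"roll":0},{"linear":[0.8,0.4,0],"roll":0},{"linear":[0.8,0.4,0],"roll":0},{"linear":[0.8,0.4,0],"roll":0},{"linear":[0.8,0.4,0],"roll":0},{"linear":[0.8,0.4,0],"roll":0}]'
python3 -m jog '[{"linear":[0,0,0],"roll":0},{"linear":[0,0,0],"roll":0},{"linear":[0,0,0],"roll":0},{"linear":[0,0,0],"roll":0},{"linear":[0,0,0],"roll":0}]'
python3 - <<'E'
from h import *
need(.582,.041,.13,-4.5)
a=optics.get_image("side");b=optics.get_image("top")
cv2.imwrite("pics/s2.png",a[:,:,::-1]);cv2.imwrite("pics/t2.png",b[:,:,::-1])
f=lambda im,u,v:cv2.resize(im[v-40:v+30,u-35:u+35,::-1],(400,400),interpolation=cv2.INTER_CUBIC)
cv2.imwrite("pics/m2.png",np.hstack([f(a,261,205),f(b,268,200)]))
E
```

```text
time_s: 7.1
position: [0.5827, 0.0431, 0.1278]
tool_rot: [[0.079, 0.997, 0.0], [0.997, -0.079, -0.0], [-0.0, 0.0, -1.0]]
ft_force: [0.5, -0.6, -4.3]
grip_width: 0.0549
gripper_force: 86.7
time_s: 7.52
position: [0.582, 0.0402, 0.1276]
tool_rot: [[0.081, 0.997, -0.0], [0.997, -0.081, -0.0], [-0.0, -0.0, -1.0]]
ft_force: [0.5, -0.0, -3.7]
grip_width: 0.0546
gripper_force: 86.7
lin [ 0.02  -0.003 -0.061]
yang -4.63 roll -0.025
p [0.582  0.0402 0.1276] tilt [-0.0001 -0.0001] F [ 0.48 -0.   -3.66] w 0.0546 gf 86.7 q [-8. 30. 78. -0. 72. -3.] t 7.52
```

View pics/m2.png

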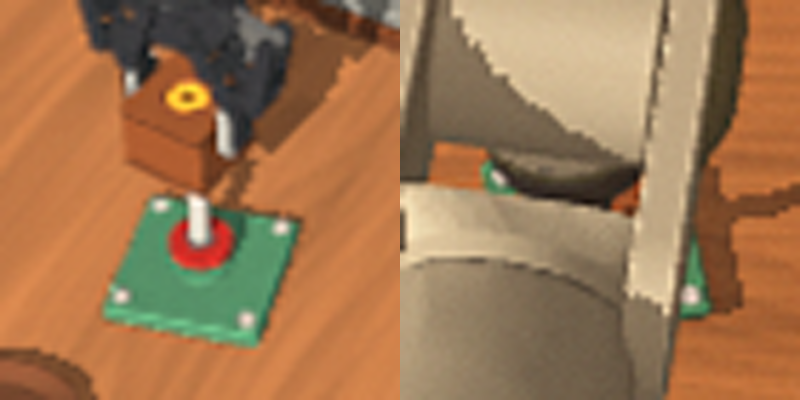

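The side crop shows the plinth held squarely with the post tip just below its underside, and the arm hides the top view. I'll use the held bushing to calibrate the side camera locally.

Run:
```python
from h import *
im=cv2.imread("pics/s2.png"); hsv=cv2.cvtColor(im,cv2.COLOR_BGR2HSV)
for src,(u,v),z in (("s2",(259,182),.157),("side0",(332,172),.046)):
    im=cv2.imread(f"pics/{src}.png"); big=cv2.resize(im,None,fx=8,fy=8,interpolation=cv2.INTER_CUBIC); h=cv2.cvtColor(big,cv2.COLOR_BGR2HSV)
    m=roi(h,u*8,v*8,64,(17,140,140),(40,255,255)); c=cv2.convexHull(max(cv2.findContours(m,0,1)[0],key=cv2.contourArea))
    e=cv2.fitEllipse(c); b=(np.array(e[0])+.5)/8-.5; print(src,b,np.array(e[1])/8,proj_z("side",*b,z))
    m=roi(h,261*8,208*8,26*8,(0,0,150),(180,95,255)); k,_,st,ce=cv2.connectedComponentsWithStats(m)
    g=[(int(st[i,4]),((ce[i]+.5)/8-.5)) for i in range(1,k) if st[i,4]>150]
    for a,p in g: print("  ",a,p.round(2),proj_z("side",*p,.0145).round(4))
im=cv2.imread("pics/top0.png"); big=cv2.resize(im,None,fx=8,fy=8,interpolation=cv2.INTER_CUBIC); h=cv2.cvtColor(big,cv2.COLOR_BGR2HSV)
m=roi(h,268*8,200*8,26*8,(0,0,150),(180,95,255)); k,_,st,ce=cv2.connectedComponentsWithStats(m)
for i in range(1,k):
    if st[i,4]>150: p=(ce[i]+.5)/8-.5; print(" top",st[i,4],p.round(2),proj_z("top",*p,.0145).round(4))
```

```text
s2 [258.37368774 181.47688293] [4.96093416 7.40271091] [0.58160391 0.04233207]
   1026 [264.57 188.03] [ 0.6231 -0.0647]
   1913 [260.12 202.9 ] [0.6007 0.0101]
   585 [253.64 200.65] [0.6273 0.0107]
   636 [274.45 204.56] [ 0.5503 -0.0058]
   644 [246.32 216.31] [0.6125 0.0886]
   248 [246.96 220.27] [0.6012 0.1036]
   826 [268.74 220.43] [0.5328 0.0704]
   415 [263.38 223.72] [0.5423 0.092 ]
side0 [331.96536255 172.10612488] [4.36411858 6.36726665] [ 0.41956916 -0.22581135]
   2212 [260.14 202.26] [0.6021 0.0072]
   589 [253.62 200.64] [0.6274 0.0107]
   641 [274.46 204.55] [ 0.5503 -0.0058]
   649 [246.32 216.3 ] [0.6126 0.0886]
   252 [246.95 220.26] [0.6012 0.1036]
   824 [268.75 220.44] [0.5328 0.0704]
   428 [263.47 223.73] [0.5419 0.0919]
 top 604 [277.31 184.5 ] [0.6315 0.0099]
 top 574 [250.32 190.22] [0.6142 0.088 ]
 top 914 [265.72 197.  ] [0.5943 0.0431]
 top 688 [283.13 211.24] [ 0.5528 -0.0074]
 top 627 [255.84 216.99] [0.5357 0.0709]
```

```bash
cat > ok.py <<'E'
import sys
from rig import env
s=env.observe(); f=s["ft_force"]; print("CHK z",s["position"].round(4),"F",f.round(1))
sys.exit(0 if f[2]+3.7<float(sys.argv[1]) else 1)
E
python3 -m jog '[{"linear":[0,0,0.35],"roll":0},{"linear":[0,0,0.25],"roll":0},{"linear":[0,0,0.05],"roll":0},{"linear":[0,0,0],"roll":0},{"linear":[0,0,0],"roll":0}]' >/dev/null
python3 ok.py 3 && python3 -m jog '[{"linear":[0,0,0.025],"roll":0},{"linear":[0,0,0.025],"roll":0},{"linear":[0,0,0.025],"roll":0},{"linear":[0,0,0],"roll":0}]' >/dev/null
python3 ok.py 3 && python3 -m jog '[{"linear":[0,0,0.025],"roll":0},{"linear":[0,0,0.025],"roll":0},{"linear":[0,0,0.025],"roll":0},{"linear":[0,0,0],"roll":0}]' >/dev/null && python3 ok.py 3 && python3 -m jog '[{"linear":[0,0,0.025],"roll":0},{"linear":[0,0,0.025],"roll":0},{"linear":[0,0,0.025],"roll":0},{"linear":[0,0,0],"roll":0}]' >/dev/null && python3 ok.py 3 && python3 -m jog '[{"linear":[0,0,0.025],"roll":0},{"linear":[0,0,0.025],"roll":0},{"linear":[0,0,0.025],"roll":0},{"linear":[0,0,0],"roll":0}]' >/dev/null && python3 ok.py 3 && python3 -m jog '[{"linear":[0,0,0.025],"roll":0},{"linear":[0,0,0.025],"roll":0},{"linear":[0,0,0.025],"roll":0},{"linear":[0,0,0],"roll":0}]' >/dev/null
python3 ok.py 3
```

```text
CHK z [0.5825 0.041  0.1015] F [ 0.1 -0.1 -3.9]
CHK z [0.5824 0.0412 0.0983] F [-0.9 -0.2 -4.4]
CHK z [0.5823 0.0412 0.0951] F [ 0.2 -0.  -3.9]
CHK z [0.5826 0.0412 0.093 ] F [-1.8 -0.9  3.2]
CHK z [0.5826 0.0412 0.093 ] F [-1.8 -0.9  3.2]
```

```bash
python3 -m jog '[{"linear":[0,0,-0.1],"roll":0},{"linear":[-0.05,-0.025,0],"roll":0},{"linear":[0,0,0],"roll":0},{"linear":[0,0,0],"roll":0}]' >/dev/null
python3 ok.py 3 && python3 -m jog '[{"linear":[0,0,0.03],"roll":0},{"linear":[0,0,0.03],"roll":0},{"linear":[0,0,0.025],"roll":0},{"linear":[0,0,0],"roll":0}]' >/dev/null
python3 ok.py 3 && python3 -m jog '[{"linear":[0,0,0.025],"roll":0},{"linear":[0,0,0.025],"roll":0},{"linear":[0,0,0.025],"roll":0},{"linear":[0,0,0],"roll":0}]' >/dev/null && python3 ok.py 3 && python3 -m jog '[{"linear":[0,0,0.025],"roll":0},{"linear":[0,0,0.025],"roll":0},{"linear":[0,0,0.025],"roll":0},{"linear":[0,0,0],"roll":0}]' >/dev/null && python3 ok.py 3 && python3 -m jog '[{"linear":[0,0,0.025],"roll":0},{"linear":[0,0,0.025],"roll":0},{"linear":[0,0,0.025],"roll":0},{"linear":[0,0,0],"roll":0}]' >/dev/null
python3 ok.py 3
```

```text
CHK z [0.5811 0.0391 0.0961] F [ 0.8  0.  -3.7]
CHK z [0.5811 0.0393 0.0925] F [-0.   0.6 -3.7]
CHK z [0.5812 0.0393 0.0897] F [-0.3  0.  -4. ]
CHK z [0.5812 0.0393 0.0867] F [-0.2 -0.2 -5.1]
CHK z [0.5812 0.0393 0.0837] F [-0.2  0.9 -4.8]
```

```bash
python3 -m jog '[{"linear":[0,0,0.05],"roll":0},{"linear":[0,0,0.05],"roll":0},{"linear":[0,0,0.05],"roll":0},{"linear":[0,0,0.05],"roll":0},{"linear":[0,0,0.05],"roll":0},{"linear":[0,0,0],"roll":0},{"linear":[0,0,0],"roll":0}]' >/dev/null
python3 ok.py 12 && python3 -m jog '[{"linear":[0,0,0.025],"roll":0},{"linear":[0,0,0.025],"roll":0},{"linear":[0,0,0.025],"roll":0},{"linear":[0,0,0],"roll":0}]' >/dev/null && python3 ok.py 12 && python3 -m jog '[{"linear":[0,0,0.025],"roll":0},{"linear":[0,0,0.025],"roll":0},{"linear":[0,0,0],"roll":0}]' >/dev/null && python3 ok.py 12 && python3 -m jog '[{"linear":[0,0,0.025],"roll":0},{"linear":[0,0,0.025],"roll":0},{"linear":[0,0,0],"roll":0}]' >/dev/null
python3 ok.py 12
```

```text
CHK z [0.5812 0.0393 0.0738] F [ 0.   0.3 -4.2]
CHK z [0.5812 0.0393 0.0707] F [-0.4  0.  -4.3]
CHK z [0.5815 0.0392 0.0692] F [ 0.5 -0.3 -2.1]
CHK z [0.5817 0.0392 0.0671] F [ 2.3  0.4 -0.6]
```

```bash
S(){ python3 ok.py 17; }
S && python3 -m jog '[{"linear":[0,0,0.025],"roll":0},{"linear":[0,0,0.025],"roll":0},{"linear":[0,0,0],"roll":0}]' >/dev/null && S && python3 -m jog '[{"linear":[0,0,0.025],"roll":0},{"linear":[0,0,0.025],"roll":0},{"linear":[0,0,0],"roll":0}]' >/dev/null && S && python3 -m jog '[{"linear":[0,0,0.025],"roll":0},{"linear":[0,0,0.025],"roll":0},{"linear":[0,0,0],"roll":0}]' >/dev/null && S && python3 -m jog '[{"linear":[0,0,0.025],"roll":0},{"linear":[0,0,0.025],"roll":0},{"linear":[0,0,0],"roll":0}]' >/dev/null
S
```

```text
CHK z [0.5817 0.0392 0.0671] F [ 2.3  0.4 -0.6]
CHK z [0.5815 0.0392 0.0648] F [ 1.5  0.3 -0.6]
CHK z [0.5804 0.0394 0.0619] F [ 0.1 -0.1 -3.2]
CHK z [0.5809 0.0393 0.0605] F [ 0.  -0.6 -3. ]
CHK z [0.5812 0.0393 0.0587] F [-0.1  0.1 -3. ]
```

```bash
S(){ python3 ok.py 10; }
S && python3 -m jog '[{"linear":[0,0,0.025],"roll":0},{"linear":[0,0,0.025],"roll":0},{"linear":[0,0,0],"roll":0}]' >/dev/null && S && python3 -m jog '[{"linear":[0,0,0.025],"roll":0},{"linear":[0,0,0.025],"roll":0},{"linear":[0,0,0],"roll":0}]' >/dev/null && S && python3 -m jog '[{"linear":[0,0,0.025],"roll":0},{"linear":[0,0,0],"roll":0}]' >/dev/null && S && python3 -m jog '[{"linear":[0,0,0.025],"roll":0},{"linear":[0,0,0],"roll":0}]' >/dev/null && S && python3 -m jog '[{"linear":[0,0,0.025],"roll":0},{"linear":[0,0,0],"roll":0}]' >/dev/null
S
```

```text
CHK z [0.5812 0.0393 0.0587] F [-0.1  0.1 -3. ]
CHK z [0.5812 0.0393 0.0567] F [-0.9  0.4 -3.8]
CHK z [0.5814 0.0393 0.0554] F [-2.2 -0.5  1.1]
CHK z [0.5814 0.0393 0.0553] F [-4.1 -0.3 10.2]
CHK z [0.5814 0.0393 0.0553] F [-4.1 -0.3 10.2]
```

```bash
python3 -m jog '[{"linear":[0,0,0],"roll":0},{"linear":[0,0,0],"roll":0},{"linear":[0,0,0],"roll":0},{"linear":[0,0,0],"roll":0}]'
python3 - <<'E'
from h import *
a=optics.get_image("side")
cv2.imwrite("pics/m3.png",cv2.resize(a[160:240,220:300,::-1],(560,560),interpolation=cv2.INTER_CUBIC))
need(.5812,.0393,.0553)
E
```

```text
time_s: 14.12
position: [0.5814, 0.0393, 0.0553]
tool_rot: [[0.079, 0.997, 0.001], [0.997, -0.079, -0.0], [-0.0, 0.001, -1.0]]
ft_force: [-3.2, 0.7, 11.1]
grip_width: 0.0549
gripper_force: 88.8
lin [ 0.001 -0.005 -0.   ]
p [0.5814 0.0392 0.0553] tilt [ 0.0011 -0.0003] F [-5.1   0.39 10.05] w 0.0548 gf 88.8 q [-8. 35. 83. -0. 62. -3.] t 14.17
```

View pics/m3.png

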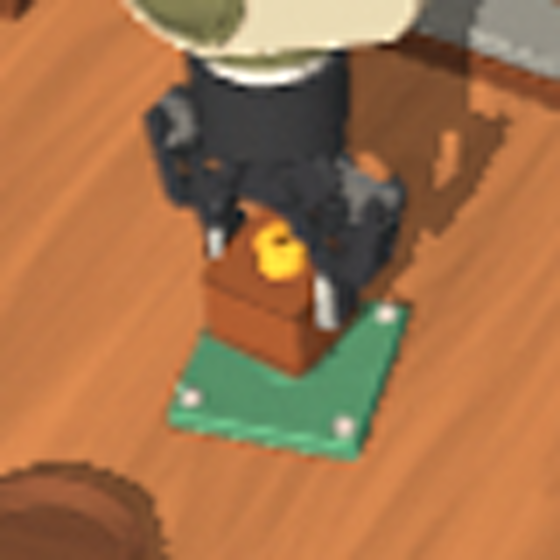

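The plinth is home with about 14 N on the collar, and the bushing stands proud of its top at about (278,248) in the crop. Next I'll release the plinth, rise and grasp the bushing.

```bash
python3 -m jog '[{"linear":[0,0,-0.01],"roll":0},{"linear":[0,0,0],"roll":0},{"linear":[0,0,0],"roll":0},{"linear":[0,0,0],"roll":0},{"linear":[0,0,0],"roll":0},{"linear":[0,0,0],"roll":0}]' 1 25
python3 -m jog '[{"linear":[0,0,-0.3],"roll":0},{"linear":[0,0,-0.6],"roll":0},{"linear":[0,0,-0.8],"roll":0},{"linear":[0,0,-0.3],"roll":0},{"linear":[0,0,0],"roll":0},{"linear":[0,0,0],"roll":0},{"linear":[0,0,0],"roll":0},{"linear":[0,0,0],"roll":0}]' -0.06 25
python3 - <<'E'
from h import *
a=optics.get_image("side")
cv2.imwrite("pics/s4.png",a[:,:,::-1])
cv2.imwrite("pics/m4.png",cv2.resize(a[160:240,220:300,::-1],(560,560),interpolation=cv2.INTER_CUBIC))
need(.5812,.0393,.087)
E
```

```text
time_s: 14.67
position: [0.5813, 0.0392, 0.0542]
tool_rot: [[0.079, 0.997, -0.0], [0.997, -0.079, 0.0], [0.0, -0.0, -1.0]]
ft_force: [-0.8, -0.4, 1.1]
grip_width: 0.0854
gripper_force: 0.0
time_s: 15.33
position: [0.5807, 0.0393, 0.1329]
tool_rot: [[0.079, 0.997, -0.003], [0.997, -0.079, 0.0], [0.0, -0.003, -1.0]]
ft_force: [-0.2, 0.5, 0.3]
grip_width: 0.0399
gripper_force: 0.0
lin [1.000e-03 1.300e-02 1.152e+00]
p [0.5808 0.0393 0.1331] tilt [-0.0023  0.0003] F [ 0.11 -0.38  0.59] w 0.0403 gf 0.0 q [-8. 30. 78. -0. 72. -3.] t 15.38
```

View pics/m4.png

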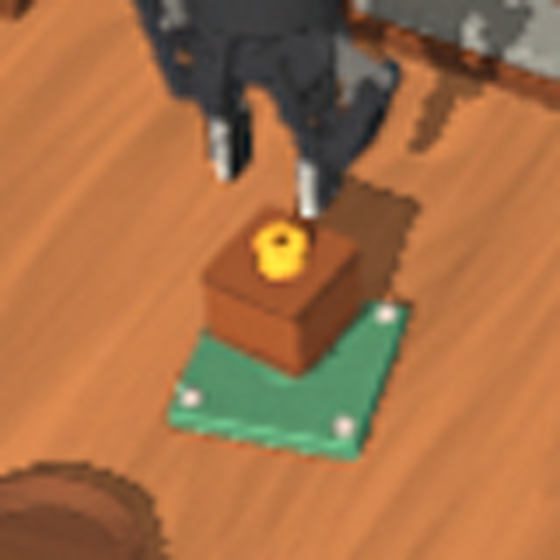

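The plinth sits on the post, with the bushing sticking out at about (280,250) and the fingers clear above it. Descending to grip.

```bash
python3 -m jog '[{"linear":[0,0,0.5],"roll":0},{"linear":[0,0,0.3],"roll":0},{"linear":[0,0,0.2],"roll":0},{"linear":[0,0,0.05],"roll":0},{"linear":[0,0,0.05],"roll":0},{"linear":[0,0,0.025],"roll":0},{"linear":[0,0,0],"roll":0},{"linear":[0,0,0],"roll":0}]'
python3 -m jog '[{"linear":[0,0,0],"roll":0},{"linear":[0,0,0],"roll":0},{"linear":[0,0,0],"roll":0},{"linear":[0,0,0],"roll":0},{"linear":[0,0,0],"roll":0},{"linear":[0,0,0],"roll":0}]' -1 25
```

```text
time_s: 16.05
position: [0.5815, 0.0392, 0.0898]
tool_rot: [[0.079, 0.997, 0.001], [0.997, -0.079, -0.0], [-0.0, 0.001, -1.0]]
ft_force: [0.1, 0.1, 0.2]
grip_width: 0.0404
gripper_force: 0.0
time_s: 16.55
position: [0.5816, 0.0392, 0.0898]
tool_rot: [[0.079, 0.997, 0.001], [0.997, -0.079, -0.0], [-0.0, 0.001, -1.0]]
ft_force: [-0.3, 0.2, 6.4]
grip_width: 0.0226
gripper_force: 24.7
```

```bash
python3 -m jog '[{"linear":[0,0,-0.1],"roll":0},{"linear":[0,0,-0.2],"roll":0},{"linear":[0,0,-0.4],"roll":0},{"linear":[0,0,-0.7],"roll":0},{"linear":[0,0,0],"roll":0},{"linear":[0,0,0],"roll":0}]'
python3 -m jog '[{"linear":[0.5,0.085,0],"roll":0},{"linear":[0.8,0.136,0],"roll":0},{"linear":[0.8,0.136,0],"roll":0},{"linear":[0.8,0.136,0],"roll":0},{"linear":[0.8,0.136,0],"roll":0},{"linear":[0.5,0.085,0],"roll":0},{"linear":[0.17,0.03,0],"roll":0},{"linear":[0,0,0],"roll":0},{"linear":[0,0,0],"roll":0},{"linear":[0,0,0],"roll":0}]'
python3 - <<'E'
from h import *
a=optics.get_image("side")
cv2.imwrite("pics/m5.png",cv2.resize(a[160:280,180:300,::-1],(600,600),interpolation=cv2.INTER_CUBIC))
need(.625,.211,.018)
E
```

```text
time_s: 17.05
position: [0.5817, 0.0392, 0.1467]
tool_rot: [[0.079, 0.997, 0.003], [0.997, -0.079, -0.0], [-0.0, 0.003, -1.0]]
ft_force: [0.0, 0.1, -1.8]
grip_width: 0.0225
gripper_force: 24.6
time_s: 17.88
position: [0.6245, 0.2098, 0.145]
tool_rot: [[0.08, 0.997, -0.001], [0.997, -0.08, -0.0], [-0.001, -0.001, -1.0]]
ft_force: [-0.4, 0.2, -1.2]
grip_width: 0.0225
gripper_force: 24.6
lin [0.034 0.008 3.18 ]
p [0.6246 0.2097 0.1452] tilt [-0.0006 -0.0003] F [-0.31  1.13 -0.12] w 0.0222 gf 24.6 q [ 8. 36. 63. -0. 81. 13.] t 17.93
```

View pics/m5.png

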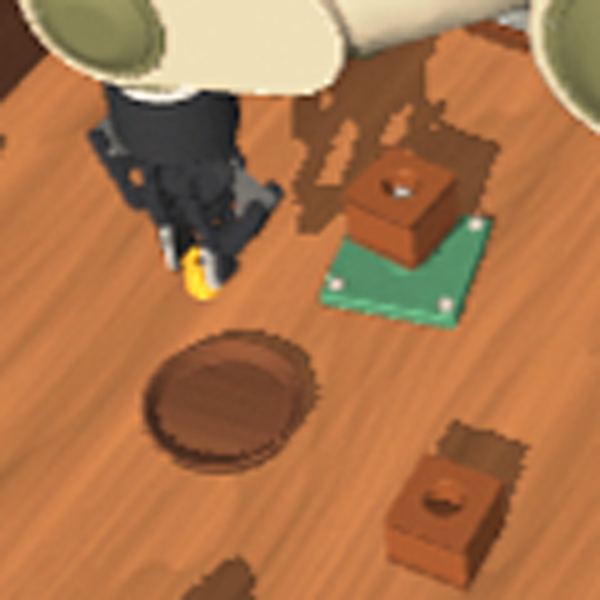

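The bushing is held upright at about (200,275), the plinth sits level on the post with its recess empty, and the dish centre is at about (230,400) in the crop. Lowering it into the dish.

```bash
python3 -m jog '[{"linear":[0.03,0,0.5],"roll":0},{"linear":[0,0,0.7],"roll":0},{"linear":[0,0,0.7],"roll":0},{"linear":[0,0,0.6],"roll":0},{"linear":[0,0,0.3],"roll":0},{"linear":[0,0,0.15],"roll":0},{"linear":[0,0,0.1],"roll":0},{"linear":[0,0,0],"roll":0},{"linear":[0,0,0],"roll":0}]' >/dev/null
S(){ python3 ok.py 5.5; }
S && python3 -m jog '[{"linear":[0,0,0.025],"roll":0},{"linear":[0,0,0.025],"roll":0},{"linear":[0,0,0],"roll":0}]' >/dev/null && S && python3 -m jog '[{"linear":[0,0,0.025],"roll":0},{"linear":[0,0,0],"roll":0}]' >/dev/null && S && python3 -m jog '[{"linear":[0,0,0.025],"roll":0},{"linear":[0,0,0],"roll":0}]' >/dev/null && S && python3 -m jog '[{"linear":[0,0,0.025],"roll":0},{"linear":[0,0,0],"roll":0}]' >/dev/null && S && python3 -m jog '[{"linear":[0,0,0.025],"roll":0},{"linear":[0,0,0],"roll":0}]' >/dev/null
S
```

```text
CHK z [0.6256 0.2123 0.0246] F [ 0.6  0.5 -0.9]
CHK z [0.625  0.2124 0.0218] F [-0.4  0.  -1.1]
CHK z [0.6249 0.2124 0.0203] F [ 0.8 -0.8 -1. ]
CHK z [0.6249 0.2124 0.0194] F [ 0.   0.8 -0.1]
CHK z [0.625  0.2124 0.0193] F [-2.4 -0.4  6.3]
CHK z [0.625  0.2124 0.0193] F [-2.4 -0.4  6.3]
```

Contact with the dish floor. I'll release partly and retreat.

```bash
python3 -m jog '[{"linear":[0,0,-0.015],"roll":0},{"linear":[0,0,0],"roll":0},{"linear":[0,0,0],"roll":0},{"linear":[0,0,0],"roll":0},{"linear":[0,0,0],"roll":0}]' -0.06
python3 -m jog '[{"linear":[0,0,-0.2],"roll":0},{"linear":[0,0,-0.5],"roll":0},{"linear":[0,0,-0.9],"roll":0},{"linear":[0,0,-0.9],"roll":0},{"linear":[0,0,-0.5],"roll":0},{"linear":[0,0,0],"roll":0},{"linear":[0,0,0],"roll":0},{"linear":[0,0,0],"roll":0}]'
python3 - <<'E'
from h import *
a=optics.get_image("side")
cv2.imwrite("pics/m6.png",cv2.resize(a[160:280,180:300,::-1],(600,600),interpolation=cv2.INTER_CUBIC))
need(.625,.211,.018)
E
```

```text
time_s: 19.85
position: [0.6248, 0.2123, 0.0187]
tool_rot: [[0.079, 0.997, -0.0], [0.997, -0.079, -0.0], [-0.0, -0.0, -1.0]]
ft_force: [1.0, 1.2, 0.2]
grip_width: 0.0403
gripper_force: 0.0
time_s: 20.52
position: [0.6243, 0.2123, 0.1381]
tool_rot: [[0.079, 0.997, -0.002], [0.997, -0.079, -0.0], [-0.0, -0.002, -1.0]]
ft_force: [-0.1, -1.4, 0.1]
grip_width: 0.04
gripper_force: 0.0
lin [-0.027  0.029  2.989]
p [0.6242 0.2122 0.1376] tilt [-0.0026 -0.0004] F [-0.69 -0.49  0.11] w 0.0399 gf 0.0 q [ 9. 37. 63.  0. 80. 13.] t 20.57
```

View pics/m6.png

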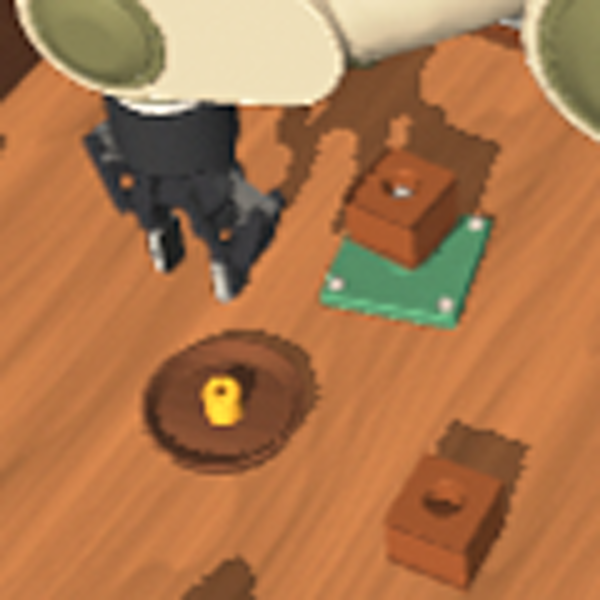

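The bushing stands upright near the dish centre at about (222,400), the plinth is seated on the post, and the arm is clear. Handing in.

```bash
python3 -c "
from rig import env
print(env.close_job())"
```

```text
the job is handed in; nothing more can be done
None
```

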